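Proof-pull the spring tester to its set mark

TASK

Take a record on the bench spring tester: first push its red trailing pointer fully home against the sprung slide, then pull the slide out by its black grip until the red pointer which it pushes along stands level with the green set clip, not beyond it, and keep it there for a second. Then ease the slide fully home by hand without letting it snap back, and let go, so that the red pointer alone stays at the green clip; leave the parts and tools lying round the tester alone.

Things in the scene. Friction and masses are not known exactly. Their poses are not given: they have to be found in the camera images.
- gauge_base (a point): Spring tester fixed to the bench: blue base plate, alloy barrel, yellow guard. This point is on the bench, straight below the grip's centre when the slide is home. x runs along the slide, away from the operator (pull is to -x), y to the operator's left, z up; turned by up to 0.3 rad. In this frame the plate spans x -175 to 125, y -105 to 60 mm; 8 mm thick.
- guard_lip (a point): Middle of the front lower edge of the yellow guard roof, 181 mm above the bench, 96 mm above the grip at home. The roof runs 122 mm back (+x) from here, y -58 to 58. A vertical tool cannot reach the grip at home below it; one leaning back to the operator by 30 to 40 degrees (fingers down and away) can. The barrel (40 mm across, axis 42 mm up) begins 28 mm behind the home grip.
- grip (a point): Centre of the slide's grip: black paddle with two orange bands, 14 mm thick along y, 26 mm wide, 48 mm long; its long axis leans 35 degrees from vertical, top towards the operator (-x). Centre 85 mm above the bench; the carriage below it reaches up to 51 mm. Axes parallel to gauge_base. Rigid with the slide.
- gauge_slide (a joint): Pull of the slide, m: 0 fully home (stop), grows as it is pulled out to -x of the gauge, up to 0.11. A spring pulls it home: about 2.5 N at home plus 0.5 N per cm. If let go it snaps back.
- slide_index (a point): Point on the slide where the red pointer's centre is while the slide's pusher touches it. In the axes of the gauge it is 35 mm in front (-x) of the grip's centre and 66 mm to its right (-y), 32 mm above the bench; moves with the slide.
- pointer (a point): Centre of the red trailing pointer: block 12 mm (along the slide) x 30 mm x 32 mm tall, top 49 mm and centre 33 mm above the bench, running on the white scale, 66 mm right (-y) of the grip. Axes parallel to gauge_base. When home it is 35 mm in front (-x) of gauge_base. Operator side free; push it to +x, at home best leaning back 15 degrees or more (the grip stands close).
- gauge_pointer (a joint): Red pointer, m: 0 home, against the pusher of the slide at home; grows to -x of the gauge, up to 0.105. It stays where it is left (friction 1.5 N). The slide only pushes it outwards: while they touch this equals gauge_slide; going home the slide leaves it standing. It starts 15 mm or more beyond the green clip.
- set_mark (a point): Top of the green set clip on the outer (right) edge of the scale, 12 mm wide along the slide, 20 mm above the bench, 100 mm right (-y) of the grip; its centre is the length to pull to. Axes parallel to gauge_base. Stiff: it does not move in use.
- gauge_mark (a joint): Set length, m, on the same scale as gauge_slide and gauge_pointer (pointer and clip are level when equal). Between 0.035 and 0.060.
- adapter_4_mid (a point): Centre of a loose brass adapter with a black ring, 19 mm across, 30 mm tall, standing left of the tester. Leave alone.
- adapter_7_mid (a point): Centre of a loose black adapter, 20 mm across, 29 mm tall, standing left of the tester. Leave alone.
- grease_pot_mid (a point): Centre of a loose white pot with blue lid, 58 mm across, 73 mm tall, left of the tester's guard. Leave alone.
- screwdriver_yellow_mid (a point): Centre of a loose yellow screwdriver, 167 x 25 x 22 mm, lying left of the tester. Leave alone.
- spanner_13_mid (a point): Centre of a loose steel spanner, 162 x 26 x 7 mm, lying right of the tester. Leave alone.

How it is judged:
By the outcome, as a careful person would: the job done as asked, in the order asked, and still so for the second after the job is handed in, with the robot touching nothing.
It also fails if it takes over 56 s, if anything falls off the work surface, if the arm or the gripper's body presses on something with over 40 N, if the wrist force passes 120 N, or if a joint passes its speed limit or range.

ROBOT

A 6-joint arm with a two-finger parallel gripper is mounted at the origin on a cart in front of the work surface, level with it; the furniture and walls round the work are solid. World frame = base frame: x ahead of the robot, y to its left, z up, the work surface at z = 0. Lengths are in m, angles in rad, forces in N, time in s.
With the tool pointing down it reaches from about 0.375 to 0.975 m from the base axis. Payload 3.8 kg.
Tool frame: the origin (TCP) lies midway between the tips of the shut fingers; the grasp point (between the pads) lies 19 mm behind it; z points along the fingers, y is the line along which they close (so a half turn about z gives the same grasp; the last joint's range is limited). The gripper opens to 85 mm and grips with 20 to 120 N. Pads are 22 mm wide; open, the fingers measure 114 mm over their backs; the gripper's body (76 mm by 85 mm) begins 54 mm behind the grasp point. The pads swing forward as they close: fully open they stand 13 mm farther back than shut.
Start: joints at [-1.243, 0.264, 1.604, -0, 1.274, -0.037], TCP at [0.241, -0.631, 0.231] pointing down, gripper open.
Joint ranges: [-2.63, 2.63], [-0.94, 2.18], [0.31, 2.57], [-1.31, 4.45], [0, 2.66], [-2.55, 2.55]. Speed limits (rad/s): [2.57, 2.57, 3.14, 3.14, 3.14, 3.14].

INTERFACE

Orientations are given as a rotation vector (axis times angle).
In Python, from workcell import bot gives the robot as it stands.
- The arm moves only by the tool jog_arm, never from a script. Its argument "motion" is a list of rows, each a list of 5 numbers: the opening, from -1 (shut) to 1 (fully open), then the shift along the tool's x, y, z in mm, then the turn about the tool's z in degrees. In form: [[claw, x, y, z, twist], ...]. A call has 1 to 10 rows; each row shifts and turns the commanded pose from where the row before left it, along the tool's axes as they then stand; what a row does not reach is not made up. A row lasts 1/12 s, in which the tool goes at most 41.7 mm and 7.16 degrees, less where a joint would pass 70% of its speed; a pose out of reach is approached as far as the arm can. A call with a gripper value outside its range is refused whole. The fingers move at their own pace and stop on an object; "force" is the grip in N (left out, the last holds). Time passes only in rows, so rows that do not move let the fingers close. It gives the time, the measured TCP pose, the force, the opening and the grip force at its end, in the units of the state.
- bot.read_state(): the state, without advancing time (a new reading comes with each control period).
- bot.read_camera(name): name is "scene" or "top" or "wrist"; returns (picture, depth): 400x640x3 uint8, red, green, blue; 400x640 float32, m along the optical axis (not along the pixel's ray), 0 where there is no reading.
- bot.get_calibration(name): a dict with "vfov" (degrees; the focal length in pixels is half the picture's height over the tangent of half this angle, whatever the lens; pixels are square), "cx", "cy" (the principal point, pixels), "dist" ([k1, k2, p1, p2, k3] as OpenCV has them; the pictures are not rectified), "rvec" (rotation vector, rad) and "tvec" (3), from world to camera coordinates, as OpenCV has them; the wrist camera has in their place "tool_from_camera" (4x4, takes a point from camera to tool coordinates, whose origin is the TCP and whose axes are the flange's). Camera axes: x right, y down, z forward; pixel columns grow to the right and rows downward; lengths in m; the calibration is good to about 2 mm. A picture is of the moment at which its call begins: read the wrist's pose just before it. get_calibration takes no time and is no camera call.
- bot.finish_job(): hands the job in; it is judged then, once.
The state is a dict: "time": time; "q": joint angles; "joint_vel": joint speeds; "joint_torque": joint torques, N m; "tool_pos": TCP position; "tcp_rot": TCP orientation; "wrist_force": force on the tool from outside, world axes, zero at the start; "torque": the same for the moment, N m; "width": opening from 0.0 (shut) to 1.0 (fully open); "grip_force": force on a finger pad.
Only numpy, scipy, OpenCV 4.12 (cv2) and the standard library are available. Lean on these libraries where they do the work, as an engineer would, in place of code of your own. Each camera call takes 0.05 s, during which the arm holds its last target. There are 200 camera calls.

## Working session

There is one attempt and no reset: what is moved stays moved. The work goes in short steps, Python scripts to look and compute and a tool call to move; the robot and the scene stay as the last step left them, time stands still between calls to the robot, and variables do not carry over. Pictures are saved under pics/ and viewed, at most 14 in all, crops included, and the job is handed in when it is done.

Besides the shell and the picture viewer there is one more tool, called as name([rows], argument=value, ...), one row to a line, values as JSON. jog_arm: Moves the arm, as the interface text tells. Its arguments: {"type":"object","properties":{"motion":{"type":"array"},"force":{"type":"number"}},"required":["motion"]}

```bash
mkdir -p pics; ls
cat > h.py <<'E'
import numpy as np,cv2
from workcell import bot
from scipy.spatial.transform import Rotation as R
def cam(n):
    c=bot.get_calibration(n); f=200/np.tan(np.radians(c["vfov"])/2)
    K=np.array([[f,0,c["cx"]],[0,f,c["cy"]],[0,0,1]]); d=np.array(c["dist"],float)
    if "rvec" in c:
        Rm=R.from_rotvec(np.ravel(c["rvec"])).as_matrix(); t=np.ravel(c["tvec"]); return K,d,Rm.T,-Rm.T@t
    s=bot.read_state(); T=np.array(c["tool_from_camera"]); Rt=R.from_rotvec(s["tcp_rot"]).as_matrix()
    return K,d,Rt@T[:3,:3],Rt@T[:3,3]+s["tool_pos"]
def ray(C,uv,z):
    K,d,A,o=C; p=cv2.undistortPoints(np.array(uv,float).reshape(-1,1,2),K,d).reshape(-1,2)
    v=np.c_[p,np.ones(len(p))]@A.T
    return o+v*((z-o[2])/v[:,2])[:,None]
def proj(C,P):
    K,d,A,o=C; Rm=A.T
    return cv2.projectPoints(np.array(P,float).reshape(-1,1,3),cv2.Rodrigues(Rm)[0],-Rm@o,K,d)[0].reshape(-1,2)
def save(n,im): cv2.imwrite(f"pics/{n}.png",im[...,::-1])
E
python3 - <<'E'
from h import *
for n in("top","scene"):
    im,d=bot.read_camera(n); save(n,im); np.savez(f"{n}.npz",im=im,d=d); print(n,cam(n)[3])
print(bot.read_state())
E
```

```text
pics
top [0.52110037 0.02625166 0.98575033]
scene [-0.02987967  0.49502885  0.51084086]
{'time': 0.1, 'q': array([-1.24294682e+00,  2.64701710e-01,  1.60526343e+00, -5.21248498e-06,
        1.27368496e+00, -3.68923134e-02]), 'joint_vel': array([-0.00064068, -0.00066797, -0.00218597,  0.00287514, -0.00010811,
       -0.00077364]), 'joint_torque': array([ 6.84296065e-04, -5.16705787e+01, -3.68589628e+01,  2.10026155e-05,
        6.33012285e-03,  3.32139564e-05]), 'tool_pos': array([ 0.24056435, -0.62996266,  0.23005637]), 'tcp_rot': array([-3.08749223e+00, -5.69397782e-01,  4.75940402e-04]), 'wrist_force': array([-0.12683426, -0.07416611, -0.52503696]), 'torque': array([0.00935477, 0.06645138, 0.01825454]), 'grip_force': 0.0, 'width': 1.0011497043063071}
```

View pics/top.png

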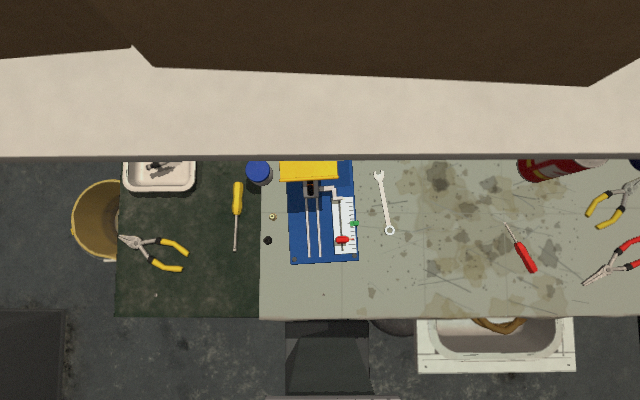

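View pics/scene.png

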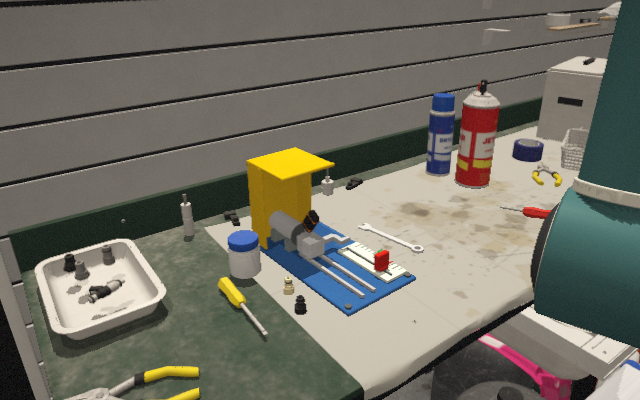

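The top view shows the tester with blue plate at (290–358, 160–263), grip near (311,190) just in front of the yellow roof (280–338, 162–181), red pointer at (342,240) and green clip at (354,223). The scene view shows the same, pointer at (382,260), grip at (311,222).

```bash
cat > meas.py <<'E'
from h import *
def big(m,k=1):
    n,l,s,c=cv2.connectedComponentsWithStats(m.astype(np.uint8)); i=1+np.argmax(s[1:,4]); return l==i,c[i],s[i]
E
python3 - <<'E'
from meas import *
C=cam("top"); im=np.load("top.npz")["im"]; h=cv2.cvtColor(im,cv2.COLOR_RGB2HSV); H,S,V=[h[...,i].astype(int) for i in range(3)]
roi=np.zeros(H.shape,bool); roi[155:275,275:368]=1
red=big(roi&((H<6)|(H>174))&(S>150)&(V>90)); gr=big(roi&(H>45)&(H<85)&(S>100)); yl=big(roi&(H>20)&(H<35)&(S>150))
blue=roi&(H>100)&(H<125)&(S>120)
print(red[1:],gr[1:],yl[1:])
pr=ray(C,red[1],.049)[0]; pg=ray(C,gr[1],.02)[0]; print("ptr",pr,"clip",pg)
# plate left/right edges by row
L=[];Rr=[]
for r in range(195,255,3):
    x=np.where(blue[r])[0]; L.append((x.min()-.0,r)); Rr.append((x.max()+1,r))
for E in(L,Rr):
    P=ray(C,E,.008)[:,:2]; vx,vy,x0,y0=cv2.fitLine(P.astype(np.float32),cv2.DIST_HUBER,0,.01,.01).ravel(); print("edge",np.arctan2(vy,vx),x0,y0)
b=np.argwhere(blue); fr=b[b[:,0]>=255]; print(b[:,0].max())
# front edge
F=[(c,np.where(blue[:,c])[0].max()+1) for c in range(296,352,4)]
P=ray(C,F,.008)[:,:2]; print("front",cv2.fitLine(P.astype(np.float32),cv2.DIST_HUBER,0,.01,.01).ravel())
# yellow roof front edge
F=[(c,np.where(yl[0][:,c])[0].max()+1) for c in range(286,336,4)]
P=ray(C,F,.181)[:,:2]; print("lip",cv2.fitLine(P.astype(np.float32),cv2.DIST_HUBER,0,.01,.01).ravel(),P[0],P[-1])
xs=np.where(yl[0])[1]; print(xs.min(),xs.max())
s=np.load("scene.npz")["im"]
save("c1",np.hstack([cv2.resize(im[155:270,275:365],None,fx=4,fy=4),cv2.resize(s[190:305,260:410],None,fx=2.9,fy=4)])[:,:800])
E
```

```text
(array([341.67901235, 239.16049383]), array([336, 236,  13,   8,  81], dtype=int32)) (array([354.0952381 , 222.95238095]), array([350, 221,   9,   5,  42], dtype=int32)) (array([307.28571429, 169.89169001]), array([ 279,  161,   60,   21, 1071], dtype=int32))
ptr [ 0.52131225 -0.02385919  0.049     ] clip [ 0.55938451 -0.05529457  0.02      ]
edge 0.044289194 0.5573776 0.10008204
edge 0.054222755 0.5652047 -0.06167474
264
front [ 0.06472597 -0.99790305  0.46501058  0.02513125]
lip [ 0.05773689 -0.99833184  0.6406608   0.04525997] [0.63748057 0.09330936] [ 0.64303484 -0.00279762]
279 338
```

View pics/c1.png

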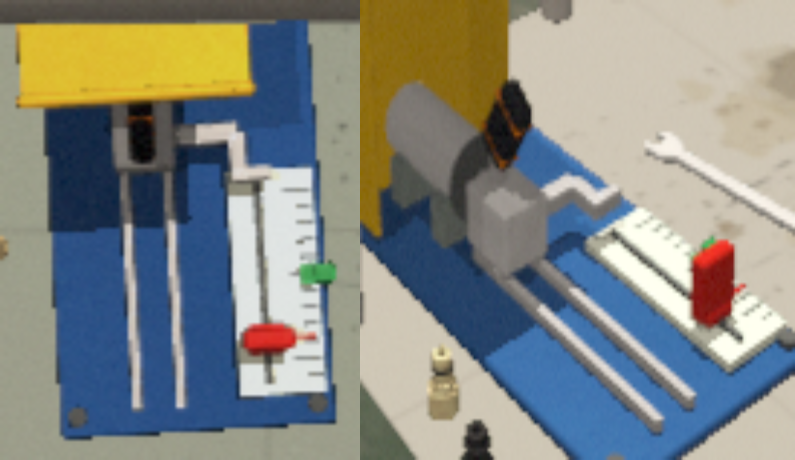

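The crop shows yaw is small, the grip lies just under the roof's front edge, and the pointer stands about 36 mm outside the clip. The moves have no direct tilt, so I need to see what room there is for tilting at the reach limit.

Run:
```python
from meas import *
for n in("top","scene"):
    K,d,A,o=cam(n); D=np.load(n+".npz")["d"]
    v,u=np.mgrid[0:400:1,0:640:1]; p=cv2.undistortPoints(np.c_[u.ravel(),v.ravel()].astype(float).reshape(-1,1,2),K,d).reshape(-1,2)
    z=D.ravel(); P=(np.c_[p,np.ones(len(p))]*z[:,None])@A.T+o; P[z==0]=np.nan; P=P.reshape(400,640,3)
    if n=="top":
        for r in (20,70,80,120,150,157,165,175): print(r,P[r,[60,310,500]].round(3).tolist())
    else:
        for r,c in((20,200),(100,200),(200,150),(240,100),(20,560),(60,500),(180,300),(20,500)): print(r,c,P[r,c].round(3))
    if n=="top":
        # grip points
        q=P[183:200,305:318].reshape(-1,3); q=q[q[:,2]>.07]; print(len(q),q.mean(0),q.min(0),q.max(0))
c=bot.get_calibration("wrist"); print(np.round(c["tool_from_camera"],3),c["vfov"])
```

```text
20 [[0.668, 0.201, 0.731], [0.648, 0.031, 0.763], [0.642, -0.075, 0.774]]
70 [[0.654, 0.229, 0.684], [0.648, 0.033, 0.692], [0.641, -0.103, 0.709]]
80 [[0.646, 0.23, 0.683], [0.644, 0.033, 0.683], [0.64, -0.111, 0.691]]
120 [[0.613, 0.227, 0.684], [0.612, 0.033, 0.683], [0.611, -0.113, 0.683]]
150 [[0.59, 0.225, 0.683], [0.588, 0.033, 0.684], [0.588, -0.111, 0.684]]
157 [[0.585, 0.228, 0.678], [0.585, 0.034, 0.672], [0.585, -0.118, 0.668]]
165 [[0.877, 1.262, -0.902], [0.669, 0.045, 0.184], [0.701, -0.421, -0.002]]
175 [[0.829, 1.257, -0.899], [0.649, 0.045, 0.184], [0.676, -0.418, 0.001]]
84 [0.63070696 0.04757541 0.10185635] [0.61826308 0.0406433  0.08651187] [0.64549156 0.0542189  0.11062511]
20 200 [0.939 0.098 0.427]
100 200 [0.942 0.116 0.267]
200 150 [0.922 0.257 0.081]
240 100 [0.923 0.368 0.022]
20 560 [ 0.801 -0.982  0.372]
60 500 [ 0.943 -0.914  0.242]
180 300 [ 0.743 -0.001  0.121]
20 500 [ 0.942 -0.886  0.368]
[[-0.    -0.945 -0.328  0.085]
 [ 1.    -0.     0.    -0.   ]
 [-0.    -0.328  0.945 -0.143]
 [ 0.     0.     0.     1.   ]] 68.64991245929808
```

jog_arm([
  [1, 22, -30, -12, 0],
  [1, 22, -30, -12, 0],
  [1, 22, -30, -12, 0],
  [1, 22, -30, -12, 0],
  [1, 22, -30, -12, 0],
  [1, 22, -30, -12, 0],
  [1, 22, -30, -12, 0],
  [1, 22, -30, -12, 0],
  [1, 22, -30, -12, 0],
  [1, 22, -30, -12, 0],
])

```text
time: 0.93
tool_pos: [0.3391, -0.2699, 0.3514]
tcp_rot: [-3.089, -0.569, 0.0]
wrist_force: [0.8, -0.6, 0.9]
width: 1.002
grip_force: 0.0
```

jog_arm([
  [1, 22, -30, 0, 0],
  [1, 22, -30, 0, 0],
  [1, 22, -30, 0, 0],
  [1, 22, -30, 0, 0],
  [1, 22, -30, 0, 0],
  [1, 22, -30, 0, 0],
  [1, 22, -30, 0, 0],
  [1, 22, -30, 0, 0],
  [1, 0, 0, 0, -7],
  [1, 0, 0, 0, -7],
])

```text
time: 1.77
tool_pos: [0.418, 0.0176, 0.3507]
tcp_rot: [-2.991, -0.958, 0.002]
wrist_force: [1.0, 0.1, 0.2]
width: 0.995
grip_force: 0.0
```

jog_arm([
  [1, 0, 0, 0, -7],
  [1, 0, 0, 0, -7],
  [1, 0, 0, 0, -7],
  [1, 0, 0, 0, -7],
  [1, 0, 0, 0, -7],
  [1, 0, 0, 0, -7],
  [1, 0, 0, 0, -7],
  [1, 0, 0, 0, -7],
  [1, 0, 0, 0, -7],
  [1, 0, 0, 0, -7],
])

```text
time: 2.6
tool_pos: [0.4177, 0.0152, 0.3508]
tcp_rot: [-1.907, -2.496, 0.001]
wrist_force: [-0.2, 0.1, -0.5]
width: 0.999
grip_force: 0.0
```

jog_arm([
  [1, 0, 0, 0, -7],
  [1, 0, 0, 0, -7],
  [1, 0, 0, 0, -7],
  [1, 0, 0, 0, -7],
  [1, 0, 0, 0, -7],
  [1, 0, 0, 0, -7],
  [1, 0, 0, 0, -7],
  [1, 0, 0, 0, -7],
  [1, 0, 0, 0, -7],
  [1, 0, 0, 0, -7],
])

```text
time: 3.43
tool_pos: [0.4178, 0.0152, 0.3508]
tcp_rot: [-0.13, -3.138, -0.0]
wrist_force: [-0.3, -0.4, 0.0]
width: 1.0
grip_force: 0.0
```

jog_arm([
  [1, 0, 0, 0, -4],
  [1, 0, 0, 0, -4],
])

```text
time: 3.6
tool_pos: [0.4177, 0.0152, 0.3507]
tcp_rot: [0.085, -3.139, -0.0]
wrist_force: [-0.2, -0.1, 0.3]
width: 1.002
grip_force: 0.0
```

Run:
```python
from h import *
s=bot.read_state(); print(s["q"].round(4),s["tool_pos"].round(4),s["tcp_rot"].round(3))
```

```text
[-0.0233 -0.291   1.9368  0.      1.4968 -1.6483] [0.4177 0.0152 0.3507] [ 0.085 -3.139 -0.   ]
```

jog_arm([
  [1, 3, 3, -40, 0],
  [1, 3, 3, -40, 0],
  [1, 3, 3, -40, 0],
  [1, 3, 3, -40, 0],
  [1, 3, 3, -40, 0],
  [1, 3, 3, -40, 0],
  [1, 3, 3, -40, 0],
  [1, 3, 3, -40, 0],
  [1, 3, 3, -40, 0],
  [1, 3, 3, -40, 0],
])

```text
time: 4.43
tool_pos: [0.3858, 0.0437, 0.7529]
tcp_rot: [0.079, -3.141, 0.0]
wrist_force: [0.6, -0.5, 1.5]
width: 0.999
grip_force: 0.0
```

jog_arm([
  [1, 0, 0, -40, 0],
  [1, 0, 0, -40, 0],
  [1, 0, 0, -40, 0],
  [1, 0, 0, -30, 0],
])

```text
time: 4.77
tool_pos: [0.3856, 0.0436, 0.8917]
tcp_rot: [-0.08, 3.137, 0.0]
wrist_force: [-0.2, -0.6, 1.9]
width: 0.998
grip_force: 0.0
```

Run:
```python
from h import *
s=bot.read_state(); print(s["q"].round(4),s["tool_pos"].round(4),s["tcp_rot"].round(3))
```

```text
[ 0.0484  0.1811  0.3621  0.      2.5949 -1.5732] [0.3856 0.0436 0.8917] [-0.08   3.137  0.   ]
```

jog_arm([
  [1, 0, 0, -20, 0],
  [1, 0, 0, -20, 0],
])

```text
time: 4.93
tool_pos: [0.367, 0.0409, 0.8992]
tcp_rot: [0.079, -3.111, -0.002]
wrist_force: [0.7, -0.5, -1.2]
width: 0.998
grip_force: 0.0
```

```bash
cat > st.py <<'E'
from h import *
s=bot.read_state(); T=R.from_rotvec(s["tcp_rot"]).as_matrix(); t=.052
G=np.array([[np.cos(t),np.sin(t),0],[-np.sin(t),np.cos(t),0],[0,0,1]])
Z=G@T[:,2]; X=G@T[:,0]
O=np.array([.6392,.0478,0])
print("t",round(s["time"],2),"q",s["q"].round(3),"gauge pos mm",(G@(s["tool_pos"]-O)*1000).round(1),"tilt deg",np.degrees(np.arctan2(Z[0],-Z[2])).round(1),"Z",Z.round(3),"X",X.round(3),"F",s["wrist_force"].round(1),"w",round(s["width"],3))
E
python3 st.py
```

```text
t 4.93 q [ 0.042  0.197  0.315  0.003  2.659 -1.576] gauge pos mm [-272.2    7.2  899.2] tilt deg -1.7 Z [-0.03   0.002 -1.   ] X [-1.     0.001  0.03 ] F [ 0.7 -0.5 -1.2] w 0.998
```

jog_arm([
  [1, -40, 0, 0, 0],
  [1, -40, 0, 0, 0],
])

```text
time: 5.1
tool_pos: [0.3951, 0.0403, 0.8827]
tcp_rot: [0.078, -3.065, -0.004]
wrist_force: [0.0, 0.1, -0.3]
width: 1.004
grip_force: 0.0
```

```bash
python3 st.py
```

```text
t 5.1 q [ 0.036  0.243  0.311  0.008  2.663 -1.579] gauge pos mm [-244.2    5.1  882.7] tilt deg -4.3 Z [-0.075  0.005 -0.997] X [-0.997  0.001  0.075] F [ 0.   0.1 -0.3] w 1.004
```

jog_arm([
  [-1, -5, 0, 40, 0],
  [-1, -5, 0, 40, 0],
  [-1, -5, 0, 40, 0],
  [-1, -5, 0, 40, 0],
  [-1, -5, 0, 40, 0],
  [-1, -5, 0, 40, 0],
  [-1, -5, 0, 40, 0],
  [-1, -5, 0, 40, 0],
  [-1, -5, 0, 40, 0],
  [-1, -5, 0, 40, 0],
])

```text
time: 5.93
tool_pos: [0.4154, 0.043, 0.5024]
tcp_rot: [0.078, -3.063, -0.004]
wrist_force: [1.4, 0.5, 0.0]
width: 0.002
grip_force: 0.0
```

jog_arm([
  [-1, -5, 0, 40, 0],
  [-1, -5, 0, 40, 0],
  [-1, -5, 0, 40, 0],
  [-1, 0, 0, 0, 7],
  [-1, 0, 0, 0, 7],
  [-1, 0, 0, 0, 7],
  [-1, 0, 0, 0, 7],
  [-1, 0, 0, 0, 7],
  [-1, 0, 0, 0, 7],
  [-1, 0, 0, 0, 7],
])

```text
time: 6.77
tool_pos: [0.4214, 0.0439, 0.3835]
tcp_rot: [-1.21, -2.82, 0.046]
wrist_force: [-1.0, -0.0, -0.8]
width: -0.001
grip_force: 0.0
```

jog_arm([
  [-1, 0, 0, 0, 7],
  [-1, 0, 0, 0, 7],
  [-1, 0, 0, 0, 7],
  [-1, 0, 0, 0, 7],
  [-1, 0, 0, 0, 7],
  [-1, 0, 0, 0, 6],
  [-1, 0, 0, 40, 0],
  [-1, 0, 0, 40, 0],
  [-1, 0, 0, 40, 0],
  [-1, 0, 0, 40, 0],
])

```text
time: 7.6
tool_pos: [0.409, 0.044, 0.2228]
tcp_rot: [-2.125, -2.236, 0.081]
wrist_force: [1.0, 0.2, 0.0]
width: -0.002
grip_force: 0.0
```

```bash
python3 st.py
```

```text
t 7.6 q [ 0.043 -0.193  2.094  0.004  1.317 -0.009] gauge pos mm [-230.1    8.2  222.8] tilt deg -4.4 Z [-0.076  0.005 -0.997] X [0.002 1.    0.005] F [1.  0.2 0. ] w -0.002
```

jog_arm([
  [-1, 1, -28, 28, 0],
  [-1, 1, -28, 28, 0],
  [-1, 0, -28, 28, 0],
  [-1, 0, -28, 28, 0],
])

```text
time: 7.93
tool_pos: [0.2872, 0.0404, 0.1196]
tcp_rot: [-2.124, -2.234, 0.083]
wrist_force: [-0.6, 0.1, -0.6]
width: -0.003
grip_force: 0.0
```

```bash
python3 st.py
```

```text
t 7.93 q [ 0.048 -0.37   2.421  0.005  1.169 -0.004] gauge pos mm [-351.9   10.9  119.6] tilt deg -4.5 Z [-0.079  0.005 -0.997] X [0.001 1.    0.005] F [-0.6  0.1 -0.6] w -0.003
```

jog_arm([
  [-1, 0, -30, 10, 0],
  [-1, 0, -30, 10, 0],
  [-1, 0, -28, 28, 0],
])

```text
time: 8.18
tool_pos: [0.2103, 0.0381, 0.0919]
tcp_rot: [-2.119, -2.229, 0.097]
wrist_force: [-22.6, 0.4, -5.2]
width: -0.003
grip_force: 0.0
```

```bash
python3 st.py
```

```text
t 8.18 q [ 0.056 -0.541  2.571  0.004  1.201  0.004] gauge pos mm [-428.8   12.6   91.9] tilt deg -5.1 Z [-0.089  0.003 -0.996] X [0.002 1.    0.003] F [-22.6   0.4  -5.2] w -0.003
```

jog_arm([
  [-1, 0, 0, 0, 0],
])

```text
time: 8.27
tool_pos: [0.2125, 0.0384, 0.0922]
tcp_rot: [-2.121, -2.232, 0.092]
wrist_force: [1.0, 0.2, -0.3]
width: 0.004
grip_force: 0.0
```

```bash
python3 st.py
```

```text
t 8.27 q [ 0.057 -0.538  2.57   0.004  1.196  0.005] gauge pos mm [-426.6   12.8   92.2] tilt deg -4.9 Z [-0.086  0.003 -0.996] X [0.001 1.    0.003] F [ 1.   0.2 -0.3] w 0.004
```

jog_arm([
  [-1, 0, -20, 20, 0],
  [-1, 0, -20, 20, 0],
])

```text
time: 8.43
tool_pos: [0.206, 0.0429, 0.0828]
tcp_rot: [-2.105, -2.213, 0.138]
wrist_force: [-0.0, -0.7, -0.4]
width: -0.001
grip_force: 0.0
```

```bash
python3 st.py
```

```text
t 8.43 q [ 0.082 -0.496  2.57   0.003  1.191  0.031] gauge pos mm [-432.8   17.6   82.8] tilt deg -7.1 Z [-0.123 -0.001 -0.992] X [ 0.002  1.    -0.001] F [-0.  -0.7 -0.4] w -0.001
```

jog_arm([
  [-1, 0, 40, 0, 0],
  [-1, 0, 40, 0, 0],
  [-1, -1, 40, 0, 0],
  [-1, -1, 40, 0, 0],
  [-1, -1, 40, 0, 0],
  [-1, -1, 0, -40, 0],
  [-1, -1, 0, -40, 0],
  [-1, -1, 0, -40, 0],
  [-1, -1, 0, -40, 0],
  [-1, 0, 0, -40, 0],
])

```text
time: 9.27
tool_pos: [0.429, 0.0476, 0.2559]
tcp_rot: [-2.101, -2.211, 0.145]
wrist_force: [1.6, -0.1, -1.3]
width: 0.002
grip_force: 0.0
```

jog_arm([
  [-1, 0, 0, -40, 0],
  [-1, 0, 0, -40, 0],
  [-1, 0, 0, -40, 0],
  [-1, 0, 0, -40, 0],
  [-1, 0, 0, -40, 0],
  [-1, 0, 0, -40, 0],
  [-1, 0, 0, -40, 0],
  [-1, 0, 0, -40, 0],
  [-1, 0, 0, -40, 0],
  [-1, 0, 0, -40, 0],
])

```text
time: 10.1
tool_pos: [0.4798, 0.0509, 0.6533]
tcp_rot: [-2.102, -2.212, 0.143]
wrist_force: [0.8, 0.3, 1.9]
width: 0.002
grip_force: 0.0
```

```bash
python3 st.py
```

```text
t 10.1 q [ 5.500e-02  2.100e-02  1.120e+00 -1.000e-03  2.128e+00  3.000e-03] gauge pos mm [-159.    11.4  653.3] tilt deg -7.3 Z [-0.127 -0.001 -0.992] X [ 0.001  1.    -0.001] F [0.8 0.3 1.9] w 0.002
```

jog_arm([
  [-1, 0, 5, -40, 0],
  [-1, 0, 10, -40, 0],
  [-1, 0, 15, -35, 0],
])

```text
time: 10.35
tool_pos: [0.5211, 0.0532, 0.763]
tcp_rot: [-2.104, -2.215, 0.138]
wrist_force: [1.2, -0.4, 2.1]
width: -0.001
grip_force: 0.0
```

```bash
python3 st.py
```

```text
t 10.35 q [ 5.500e-02  2.560e-01  6.210e-01 -1.000e-03  2.388e+00  3.000e-03] gauge pos mm [-117.7   11.5  763. ] tilt deg -7.1 Z [-0.123 -0.001 -0.992] X [ 0.001  1.    -0.001] F [ 1.2 -0.4  2.1] w -0.001
```

jog_arm([
  [-1, 0, 20, -30, 0],
  [-1, 0, 15, -30, 0],
])

```text
time: 10.52
tool_pos: [0.5488, 0.0542, 0.7911]
tcp_rot: [-2.104, -2.214, 0.137]
wrist_force: [24.7, 0.8, -4.3]
width: 0.003
grip_force: 0.0
```

```bash
python3 st.py
```

```text
t 10.52 q [ 5.400e-02  4.270e-01  3.100e-01 -1.000e-03  2.527e+00  2.000e-03] gauge pos mm [-89.9  11.1 791.1] tilt deg -7.0 Z [-0.123 -0.001 -0.992] X [ 0.001  1.    -0.001] F [24.7  0.8 -4.3] w 0.003
```

At the q3 limit with q5 free; now push upward beyond reach.

jog_arm([
  [-1, 0, 0, -20, 0],
  [-1, 0, 0, -20, 0],
])

```text
time: 10.68
tool_pos: [0.5389, 0.0527, 0.7985]
tcp_rot: [-2.108, -2.218, 0.128]
wrist_force: [-0.7, 1.3, -0.4]
width: -0.001
grip_force: 0.0
```

```bash
python3 st.py
```

```text
t 10.68 q [0.052 0.409 0.317 0.    2.53  0.   ] gauge pos mm [-99.9  10.1 798.5] tilt deg -6.6 Z [-0.115  0.    -0.993] X [ 0.001  1.    -0.   ] F [-0.7  1.3 -0.4] w -0.001
```

jog_arm([
  [-1, 0, 25, -25, 0],
  [-1, 0, 25, -25, 0],
])

```text
time: 10.85
tool_pos: [0.5516, 0.0519, 0.8002]
tcp_rot: [-2.131, -2.243, 0.074]
wrist_force: [-0.7, 0.7, -0.1]
width: 0.001
grip_force: 0.0
```

```bash
python3 st.py
```

```text
t 10.85 q [ 4.80e-02  4.08e-01  3.11e-01  2.00e-03  2.49e+00 -2.00e-03] gauge pos mm [-87.3   8.7 800.2] tilt deg -3.9 Z [-0.067  0.001 -0.998] X [0.001 1.    0.001] F [-0.7  0.7 -0.1] w 0.001
```

jog_arm([
  [-1, 1, 27, -31, 0],
  [-1, 1, 27, -31, 0],
  [-1, 0, 27, -31, 0],
])

```text
time: 11.1
tool_pos: [0.5792, 0.0527, 0.7929]
tcp_rot: [-2.154, -2.267, 0.015]
wrist_force: [0.6, -0.7, -0.0]
width: -0.0
grip_force: 0.0
```

```bash
python3 st.py
```

```text
t 11.1 q [ 4.600e-02  4.190e-01  3.110e-01  6.000e-03  2.429e+00 -1.000e-03] gauge pos mm [-59.7   8.  792.9] tilt deg -1.0 Z [-0.017  0.004 -1.   ] X [0.001 1.    0.004] F [ 0.6 -0.7 -0. ] w -0.0
```

jog_arm([
  [-1, 0, -20, -36, 0],
  [-1, 0, -20, -36, 0],
  [-1, 0, -10, -40, 0],
  [-1, 0, 36, -20, 0],
  [-1, 0, 36, -20, 0],
])

```text
time: 11.52
tool_pos: [0.535, 0.0473, 0.8343]
tcp_rot: [2.144, 2.256, 0.062]
wrist_force: [0.7, 0.1, -0.1]
width: -0.001
grip_force: 0.0
```

```bash
python3 st.py
```

```text
t 11.52 q [ 0.037  0.345  0.311  0.011  2.437 -0.005] gauge pos mm [-104.1    5.   834.3] tilt deg 2.8 Z [ 0.049  0.006 -0.999] X [0.001 1.    0.006] F [ 0.7  0.1 -0.1] w -0.001
```

jog_arm([
  [-1, 2, 29, -29, 0],
  [-1, 2, 29, -29, 0],
  [-1, 2, 29, -29, 0],
  [-1, 0, -15, -38, 0],
  [-1, 0, -15, -38, 0],
  [-1, 2, 29, -29, 0],
  [-1, 2, 29, -29, 0],
  [-1, 0, 29, -29, 0],
])

```text
time: 12.18
tool_pos: [0.5364, 0.0507, 0.8626]
tcp_rot: [2.081, 2.189, 0.211]
wrist_force: [0.6, 0.2, 0.1]
width: -0.003
grip_force: 0.0
```

```bash
python3 st.py
```

```text
t 12.18 q [0.038 0.299 0.311 0.022 2.352 0.004] gauge pos mm [-102.5    8.2  862.6] tilt deg 10.3 Z [ 0.179  0.013 -0.984] X [0.    1.    0.013] F [0.6 0.2 0.1] w -0.003
```

jog_arm([
  [-1, 1, 30, -28, 0],
  [-1, 1, 30, -28, 0],
  [-1, 1, 30, -28, 0],
  [-1, 1, 30, -28, 0],
  [-1, 0, -10, -40, 0],
  [-1, 1, 30, -28, 0],
  [-1, 1, 30, -28, 0],
  [-1, 1, 30, -28, 0],
  [-1, 0, 30, -28, 0],
  [-1, 0, 30, -28, 0],
])

```text
time: 13.02
tool_pos: [0.5665, 0.0481, 0.9017]
tcp_rot: [1.971, 2.071, 0.43]
wrist_force: [1.1, -1.0, -0.3]
width: -0.006
grip_force: 0.0
```

```bash
python3 st.py
```

```text
t 13.02 q [2.100e-02 2.570e-01 3.110e-01 4.000e-02 2.186e+00 1.000e-03] gauge pos mm [-72.6   4.1 901.7] tilt deg 22.2 Z [ 0.378  0.021 -0.925] X [-0.002  1.     0.022] F [ 1.1 -1.  -0.3] w -0.006
```

jog_arm([
  [-1, 2, 26, -31, 0],
  [-1, 2, 26, -31, 0],
  [-1, 2, 26, -31, 0],
  [-1, 2, 26, -31, 0],
  [-1, 2, 26, -31, 0],
  [-1, 2, 26, -31, 0],
  [-1, 2, 26, -31, 0],
  [-1, 2, 26, -31, 0],
  [-1, 0, 26, -31, 0],
])

```text
time: 13.77
tool_pos: [0.535, 0.0504, 0.9751]
tcp_rot: [1.847, 1.941, 0.635]
wrist_force: [-0.3, 0.8, 0.5]
width: 0.003
grip_force: 0.0
```

```bash
python3 st.py
```

```text
t 13.77 q [0.015 0.159 0.312 0.058 2.068 0.008] gauge pos mm [-103.9    8.   975.1] tilt deg 34.6 Z [ 0.567  0.03  -0.823] X [-0.007  0.999  0.031] F [-0.3  0.8  0.5] w 0.003
```

jog_arm([
  [-1, -2, -27, 27, 0],
  [-1, -2, -27, 27, 0],
  [-1, -2, -27, 27, 0],
  [-1, -2, -27, 27, 0],
  [-1, -2, -27, 27, 0],
  [-1, -2, -27, 27, 0],
  [-1, -2, -27, 27, 0],
  [-1, -2, -27, 27, 0],
  [-1, -2, -27, 27, 0],
  [-1, -2, -27, 27, 0],
])

```text
time: 14.6
tool_pos: [0.4708, 0.0383, 0.6241]
tcp_rot: [1.848, 1.941, 0.633]
wrist_force: [-0.5, 0.7, 0.4]
width: -0.003
grip_force: 0.0
```

jog_arm([
  [-1, -2, -27, 27, 0],
  [-1, -2, -27, 27, 0],
  [-1, -2, -27, 27, 0],
  [-1, -2, -27, 27, 0],
  [-1, -2, -27, 27, 0],
  [-1, -2, -27, 27, 0],
  [-1, -2, -27, 27, 0],
  [-1, 0, 0, 0, -7],
  [-1, 0, 0, 0, -7],
  [-1, 0, 0, 0, -7],
])

```text
time: 15.43
tool_pos: [0.422, 0.0296, 0.3604]
tcp_rot: [1.429, 2.206, 0.51]
wrist_force: [1.1, -0.0, 0.4]
width: 0.004
grip_force: 0.0
```

jog_arm([
  [-1, 0, 0, 0, -7],
  [-1, 0, 0, 0, -7],
  [-1, 0, 0, 0, -7],
  [-1, 0, 0, 0, -7],
  [-1, 0, 0, 0, -7],
  [-1, 0, 0, 0, -7],
  [-1, 0, 0, 0, -7],
  [-1, 0, 0, 0, -7],
  [-1, 0, 0, 0, -7],
  [-1, 0, 0, 0, -6],
])

```text
time: 16.27
tool_pos: [0.4229, 0.0296, 0.363]
tcp_rot: [-0.07, 2.54, 0.06]
wrist_force: [-0.1, 0.3, 0.6]
width: 0.001
grip_force: 0.0
```

```bash
python3 st.py
python3 - <<'E'
from h import *
import pickle
C=cam("wrist"); im,d=bot.read_camera("wrist"); save("w1",im); pickle.dump((C,im,d),open("w1.pkl","wb")); print(C[3],C[2][:,2])
E
```

```text
t 16.27 q [-0.069 -0.727  2.268  0.115  1.008 -1.726] gauge pos mm [-216.9   -6.9  363. ] tilt deg 34.5 Z [ 0.566  0.029 -0.824] X [-0.825  0.006 -0.566] F [-0.1  0.3  0.6] w 0.001
[0.27286023 0.01855243 0.43309838] [ 0.80218934  0.06671977 -0.5933302 ]
```

View pics/w1.png

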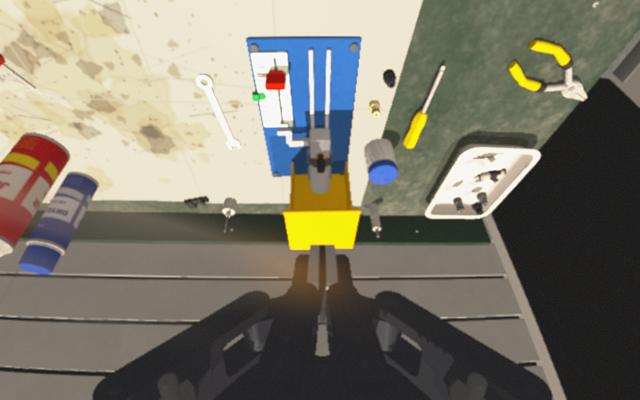

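The wrist view (upside-down) shows the tester with red pointer at (275,80), green clip at (258,97), grip at (320,155) and roof lip at (322,212). I'll go closer before measuring.

jog_arm([
  [-1, 15.5, -8, 30, 0],
  [-1, 15.5, -8, 30, 0],
  [-1, 15.5, -8, 30, 0],
  [-1, 15.5, -8, 30, 0],
  [-1, 15.5, -8, 30, 0],
  [-1, 15.5, -8, 30, 0],
  [-1, 0, 0, 0, 0],
])

```text
time: 16.9
tool_pos: [0.4452, -0.0103, 0.1513]
tcp_rot: [-0.057, 2.554, 0.067]
wrist_force: [-1.6, 1.0, -1.6]
width: 0.001
grip_force: 0.0
```

```bash
python3 st.py
python3 - <<'E'
from h import *
import pickle
C=cam("wrist"); im,d=bot.read_camera("wrist"); save("w2",im); pickle.dump((C,im,d),open("w2.pkl","wb"))
E
```

```text
t 16.9 q [-0.22  -0.51   2.551  0.342  0.564 -2.075] gauge pos mm [-196.8  -47.9  151.3] tilt deg 33.6 Z [ 0.554  0.031 -0.832] X [-0.833  0.017 -0.554] F [-1.6  1.  -1.6] w 0.001
```

View pics/w2.png

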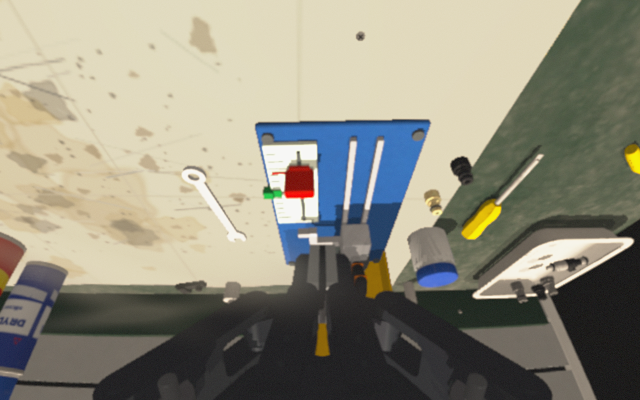

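This closer view shows pointer at (300,182), green clip (272,193), plate front edge row ~125, grip partly behind the finger at (357,270).

```bash
cat > cl.py <<'E'
from meas import *
import pickle,sys
O=np.array([.6392,.0478,0]); t=.052; G=np.array([[np.cos(t),np.sin(t),0],[-np.sin(t),np.cos(t),0],[0,0,1]])
def cloud(C,D):
    K,d,A,o=C; v,u=np.mgrid[0:400,0:640]; p=cv2.undistortPoints(np.c_[u.ravel(),v.ravel()].astype(float).reshape(-1,1,2),K,d).reshape(-1,2)
    z=D.ravel().astype(float); P=((np.c_[p,np.ones(len(p))]*z[:,None])@A.T+o-O)@G.T*1000; P[z==0]=np.nan; return P.reshape(400,640,3)
def masks(im):
    h=cv2.cvtColor(im,cv2.COLOR_RGB2HSV); H,S,V=[h[...,i].astype(int) for i in range(3)]
    return dict(red=((H<6)|(H>174))&(S>150)&(V>90),green=(H>45)&(H<85)&(S>100)&(V>60),blue=(H>100)&(H<125)&(S>120))
def rep(C,im,D):
    P=cloud(C,D); m=masks(im)
    for k in("red","green"):
        b=P[m[k]&(np.abs(P[...,0]+90)<90)&(np.abs(P[...,1]+80)<45)&(P[...,2]>5)]; b=b[~np.isnan(b[:,0])]
        if len(b): print(k,len(b),"p3",np.percentile(b,3,axis=0).round(1),"med",np.median(b,0).round(1),"p97",np.percentile(b,97,axis=0).round(1))
    return P,m
E
python3 - <<'E'
from cl import *
C,im,D=pickle.load(open("w2.pkl","rb")); P,m=rep(C,im,D)
b=P[m["blue"]]; b=b[(abs(b[:,2]-8)<8)&(b[:,0]<0)]; print("plate",np.percentile(b,[.5,99.5],axis=0).round(1))
# plate side edges yaw
for s,f in((0,np.min),(1,np.max)):
    xs=np.arange(-170,-60,8); ys=[f(b[abs(b[:,0]-x)<3][:,1]) for x in xs]; print(np.polyfit(xs,ys,1).round(4))
r=P[m["red"]]; r=r[(r[:,2]>35)&(r[:,0]<-60)&(r[:,0]>-160)]
for z in(38,42,46,49): q=r[abs(r[:,2]-z)<2]; print(z,len(q),q.min(0).round(1) if len(q) else'',q.max(0).round(1) if len(q) else '')
E
```

```text
red 846 p3 [-132.   -78.5   19.5] med [-128.9  -65.8   37.3] p97 [-121.5  -53.2   49.5]
green 154 p3 [ -92.5 -107.5   13.3] med [ -88.9 -100.4   17.6] p97 [-81.9 -89.7  20.5]
plate [[-175.8 -101.8    4.5]
 [  -1.4   56.7    9.8]]
[ 0.7585 19.    ]
[-1.70000e-03  5.71632e+01]
38 85 [-130.2  -78.4   36.1] [-127.5  -53.1   39.9]
42 84 [-130.8  -78.3   40. ] [-127.8  -53.1   44. ]
46 109 [-130.3  -80.1   44. ] [-122.3  -52.3   48. ]
49 204 [-130.2  -80.1   47.1] [-119.5  -52.3   50.1]
```

jog_arm([
  [-1, -22, -9, 14, 0],
  [-1, -22, -9, 14, 0],
  [-1, 13, -1, 20, 0],
  [-1, 13, -1, 20, 0],
  [-1, 13, -1, 20, 0],
  [-1, 13, -1, 20, 0],
  [-1, 0, 0, 0, 0],
])

```text
time: 17.53
tool_pos: [0.5046, -0.0254, 0.0638]
tcp_rot: [-0.06, 2.545, 0.066]
wrist_force: [-1.9, 0.7, -0.3]
width: 0.0
grip_force: 0.0
```

```bash
python3 st.py
```

```text
t 17.53 q [-0.228 -0.161  2.529  0.753  0.275 -2.525] gauge pos mm [-138.3  -66.1   63.8] tilt deg 34.2 Z [ 0.561  0.032 -0.827] X [-0.827  0.014 -0.561] F [-1.9  0.7 -0.3] w 0.0
```

jog_arm([
  [-1, -5, 0, -12, 0],
  [-1, 0, 0, 0, 7],
  [-1, 0, 0, 0, 7],
  [-1, 0, 0, 0, 7],
  [-1, 0, 0, 0, 7],
  [-1, 0, 0, 0, 7],
  [-1, 0, 0, 0, 7],
  [-1, 0, 0, 0, 7],
  [-1, 0, 0, 0, 7],
  [-1, 0, 0, 0, 7],
])

```text
time: 18.37
tool_pos: [0.5059, -0.0271, 0.0831]
tcp_rot: [1.316, 2.254, 0.482]
wrist_force: [0.3, -0.4, -0.3]
width: 0.0
grip_force: 0.0
```

jog_arm([
  [-1, 0, 0, 0, 7],
  [-1, 0, 0, 0, 7],
  [-1, 0, 0, 0, 7],
  [-1, 0, 0, 0, 6],
  [-1, 0, 0, 0, 0],
])

```text
time: 18.78
tool_pos: [0.5058, -0.0272, 0.0829]
tcp_rot: [1.848, 1.936, 0.637]
wrist_force: [0.5, 0.6, -0.0]
width: 0.003
grip_force: 0.0
```

```bash
python3 st.py
```

```text
t 18.78 q [-0.232 -0.205  2.52   0.662  0.309 -0.861] gauge pos mm [-137.1  -67.9   82.9] tilt deg 34.7 Z [ 0.569  0.029 -0.822] X [-0.004  0.999  0.032] F [ 0.5  0.6 -0. ] w 0.003
```

jog_arm([
  [-1, 1, -18, 17, 0],
  [-1, 1, -18, 17, 0],
  [-1, 0, 0, 0, 0],
])

```text
time: 19.03
tool_pos: [0.4941, -0.0228, 0.0372]
tcp_rot: [1.848, 1.946, 0.636]
wrist_force: [-1.5, 0.3, -0.3]
width: 0.001
grip_force: 0.0
```

```bash
python3 st.py
```

```text
t 19.03 q [-0.231 -0.117  2.565  1.017  0.226 -1.232] gauge pos mm [-148.6  -62.9   37.2] tilt deg 34.4 Z [ 0.564  0.034 -0.825] X [-0.01   0.999  0.034] F [-1.5  0.3 -0.3] w 0.001
```

jog_arm([
  [-1, -1, 9, 9, 0],
  [-1, -1, 9, 9, 0],
  [-1, -1, 10, 7, 0],
  [-1, 0, 10, 7, 0],
  [-1, 0, 10, 7, 0],
  [-1, 0, 10, 7, 0],
  [-1, 0, 10, 7, 0],
  [-1, 0, 0, 0, 0],
])

```text
time: 19.7
tool_pos: [0.5848, -0.0217, 0.0346]
tcp_rot: [1.845, 1.941, 0.637]
wrist_force: [0.2, -0.3, 0.8]
width: 0.001
grip_force: 0.0
```

```bash
python3 st.py
```

```text
t 19.7 q [-0.173  0.07   2.394  1.055  0.182 -1.225] gauge pos mm [-57.9 -66.6  34.6] tilt deg 34.7 Z [ 0.568  0.031 -0.822] X [-0.009  0.999  0.032] F [ 0.2 -0.3  0.8] w 0.001
```

jog_arm([
  [-1, 0, 3.3, 2.3, 0],
  [-1, 0, 1.7, 1.1, 0],
])

```text
time: 19.87
tool_pos: [0.5875, -0.021, 0.0327]
tcp_rot: [1.848, 1.943, 0.636]
wrist_force: [-1.5, -0.6, 1.7]
width: 0.003
grip_force: 0.8
```

jog_arm([
  [-1, 0, 2.5, 1.7, 0],
  [-1, 0, 0, 0, 0],
])

```text
time: 20.03
tool_pos: [0.5901, -0.0208, 0.0326]
tcp_rot: [1.848, 1.944, 0.635]
wrist_force: [0.4, -0.1, -0.0]
width: -0.001
grip_force: 0.0
```

```bash
python3 st.py;  python3 - <<'E'
from cl import *
im,D=bot.read_camera("scene"); rep(cam("scene"),im,D); im2,D2=bot.read_camera("top"); rep(cam("top"),im2,D2)
save("v3",np.hstack([cv2.resize(im[180:300,270:430],None,fx=2.5,fy=2.5),cv2.resize(im2[160:280,270:430],None,fx=2.5,fy=2.5)]))
E
```

```text
t 20.03 q [-0.169  0.084  2.382  1.043  0.18  -1.209] gauge pos mm [-52.6 -65.9  32.6] tilt deg 34.4 Z [ 0.565  0.032 -0.824] X [-0.008  0.999  0.033] F [ 0.4 -0.1 -0. ] w -0.001
red 131 p3 [-52.5 -71.1  19.8] med [-46.3 -57.3  36.5] p97 [-38.4 -51.4  54.6]
green 54 p3 [-173.3 -109.2   13.8] med [ -89.4 -100.    19.1] p97 [-83.2 -42.7 215. ]
red 50 p3 [-50.2 -80.8  31.1] med [-39.1 -62.4  47.2] p97 [-35.2 -52.8 139.1]
green 63 p3 [-176.3 -108.3   15. ] med [-138.   -94.3  220.9] p97 [-80.3 -49.6 269.5]
```

View pics/v3.png

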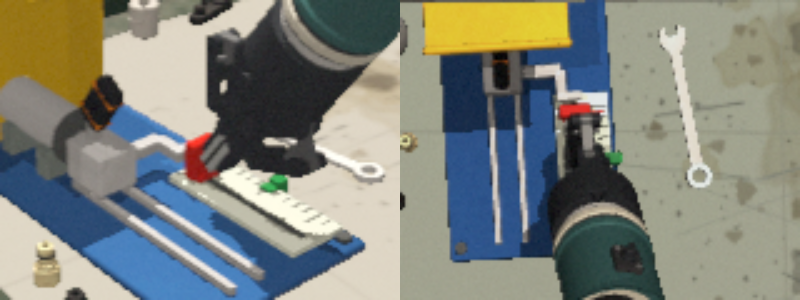

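The pointer (scene crop at (200,158)) is in front of the fingers and almost against the pusher; I keep pushing until the stop is felt.

jog_arm([
  [-1, 0, 2.5, 1.7, 0],
  [-1, 0, 1.7, 1.1, 0],
])

```text
time: 20.3
tool_pos: [0.5949, -0.0205, 0.0326]
tcp_rot: [1.849, 1.944, 0.635]
wrist_force: [-2.2, 0.0, -0.1]
width: -0.003
grip_force: 0.8
```

jog_arm([
  [-1, 0, 1.7, 1.1, 0],
  [-1, 0, 1.7, 1.1, 0],
])

```text
time: 20.47
tool_pos: [0.5972, -0.0203, 0.032]
tcp_rot: [1.849, 1.945, 0.634]
wrist_force: [-41.5, -6.8, 34.8]
width: -0.002
grip_force: 21.0
```

jog_arm([
  [-1, 0, 1.7, 1.1, 0],
  [-1, 0, 0, 0, 0],
])

```text
time: 20.63
tool_pos: [0.5966, -0.0199, 0.031]
tcp_rot: [1.851, 1.947, 0.633]
wrist_force: [-24.2, -4.2, 17.7]
width: 0.001
grip_force: 11.9
```

jog_arm([
  [-1, 0, -5, -3.4, 0],
  [-1, 0, -16, -11, 0],
  [-1, 0, -16, -11, 0],
  [-1, 0, 19, -28, 0],
  [-1, 0, 19, -28, 0],
  [-1, 0, 19, -28, 0],
  [0, 0, 0, 0, 7],
  [0, 0, 0, 0, 7],
  [0, 0, 0, 0, 7],
  [0, 0, 0, 0, 7],
])

```text
time: 21.47
tool_pos: [0.5586, -0.0232, 0.1123]
tcp_rot: [2.343, 1.485, 0.787]
wrist_force: [-0.2, 0.7, 0.1]
width: 0.496
grip_force: 0.0
```

jog_arm([
  [0, 0, 0, 0, 7],
  [0, 0, 0, 0, 7],
  [0, 0, 0, 0, 7],
  [0, 0, 0, 0, 7],
  [0, 0, 0, 0, 7],
  [0, 0, 0, 0, 7],
  [0, 0, 0, 0, 7],
  [0, 0, 0, 0, 7],
  [0, 0, 0, 0, 6],
])

```text
time: 22.22
tool_pos: [0.5583, -0.0231, 0.1116]
tcp_rot: [-2.942, -0.07, -0.919]
wrist_force: [0.5, -0.2, -0.0]
width: 0.498
grip_force: 0.0
```

```bash
python3 st.py;  python3 - <<'E'
from cl import *
C=cam("wrist"); im,D=bot.read_camera("wrist"); P,m=rep(C,im,D); save("w4",im); pickle.dump((C,im,D),open("w4.pkl","wb"))
E
```

```text
t 22.22 q [-0.198 -0.142  2.403  0.557  0.346  0.849] gauge pos mm [-84.5 -66.6 111.6] tilt deg 34.8 Z [ 0.57   0.04  -0.821] X [ 0.822 -0.017  0.57 ] F [ 0.5 -0.2 -0. ] w 0.498
red 763 p3 [-43.2 -82.8  19.6] med [-39.2 -66.5  48.3] p97 [-31.4 -52.8  50.5]
green 111 p3 [-91.4 -95.3  16.1] med [-86.5 -91.7  17.1] p97 [-80.6 -87.4 115. ]
```

View pics/w4.png

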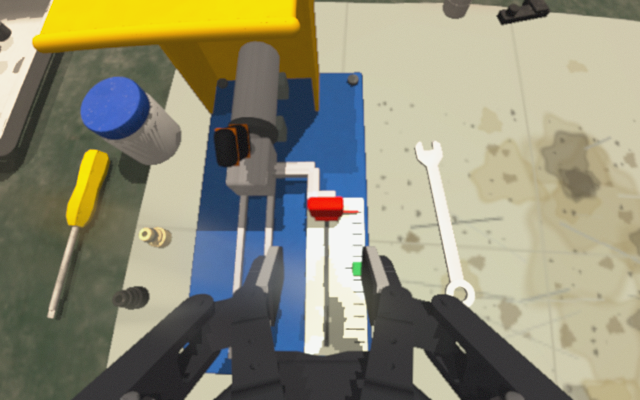

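The wrist view shows the pointer home against the pusher (325,208), clip at (357,268), grip at (232,145), spanner and pots untouched. Now measure the grip from this depth image.

Run:
```python
from cl import *
C,im,D=pickle.load(open("w4.pkl","rb")); P=cloud(C,D); g=cv2.cvtColor(im,cv2.COLOR_RGB2HSV)
r=np.zeros(D.shape,bool); r[115:172,208:258]=1
b=P[r&(P[...,2]>65)&(P[...,0]<40)&(np.abs(P[...,1])<25)&(P[...,2]<120)]; print(len(b),np.percentile(b,[2,50,98],axis=0).round(1))
for z in range(70,115,6):
    q=b[abs(b[:,2]-z)<3]
    if len(q)>4: print(z,len(q),"x",np.percentile(q[:,0],[5,95]).round(1),"y",np.percentile(q[:,1],[5,95]).round(1))
m=masks(im); 
gq=P[m["green"]&(P[...,2]>17)&(P[...,2]<24)]; print("clip top",len(gq),np.percentile(gq,[3,97],axis=0).round(1))
rq=P[m["red"]&(P[...,2]>47)&(P[...,2]<53)]; print("ptr top",len(rq),np.percentile(rq,[3,97],axis=0).round(1))
```

```text
1448 [[-22.3  -7.1  65.4]
 [ -7.3  -4.6  99.8]
 [ 31.2   5.7 110.3]]
70 48 x [-4.  10.5] y [-7.  -5.6]
76 76 x [-6.7 15.5] y [-7.1 -5.9]
82 127 x [-10.3  18.1] y [-7.   3.7]
88 125 x [-18.8  13.8] y [-7.  -1.9]
94 154 x [-22.5   9.6] y [-7.   0.2]
100 328 x [-22.3   1.6] y [-6.9  4.9]
106 405 x [-16.3   1.1] y [-6.3  5.6]
112 128 x [-8.7 -2.5] y [-4.3  4.5]
clip top 49 [[-90.8 -95.3  17. ]
 [-80.6 -89.2  18.4]]
ptr top 446 [[-40.7 -78.6  47.4]
 [-30.9 -52.   50.7]]
```

jog_arm([
  [0, 18, -22, 3, 0],
  [0, 18, -22, 5, 0],
  [0, 18, -22, 5, 0],
  [0, 0, 0, 0, 0],
])

```text
time: 22.6
tool_pos: [0.6097, 0.0481, 0.1378]
tcp_rot: [-2.941, -0.086, -0.929]
wrist_force: [0.6, 0.2, 0.9]
width: 0.5
grip_force: 0.0
```

```bash
python3 st.py
```

```text
t 22.6 q [-0.003 -0.082  2.294  0.228  0.327  1.316] gauge pos mm [-29.4   1.8 137.8] tilt deg 35.1 Z [ 0.575  0.041 -0.817] X [ 0.818 -0.007  0.575] F [0.6 0.2 0.9] w 0.5
```

jog_arm([
  [0, -2, 2, 18, 0],
  [0, -2, 2, 18, 0],
  [0, -1, 1, 18, 0],
  [0, -1, 0, 14, 0],
  [0, 0, 0, 6, 0],
  [0, 0, 0, 0, 0],
])

```text
time: 23.1
tool_pos: [0.6419, 0.0452, 0.0676]
tcp_rot: [-2.946, -0.08, -0.914]
wrist_force: [0.3, 0.9, -0.1]
width: 0.5
grip_force: 0.0
```

```bash
python3 st.py;  python3 - <<'E'
from cl import *
C=cam("wrist"); im,D=bot.read_camera("wrist"); P,m=rep(C,im,D); save("w5",im[80:,100:540]); pickle.dump((C,im,D),open("w5.pkl","wb"))
E
```

```text
t 23.1 q [-0.009  0.103  2.269  0.414  0.185  1.123] gauge pos mm [ 2.6 -2.8 67.6] tilt deg 34.6 Z [ 0.567  0.04  -0.823] X [ 0.824 -0.01   0.567] F [ 0.3  0.9 -0.1] w 0.5
green 34 p3 [-85.  -91.4  15.2] med [-82.9 -89.   17.2] p97 [-47.3 -51.7 120.7]
```

View pics/w5.png

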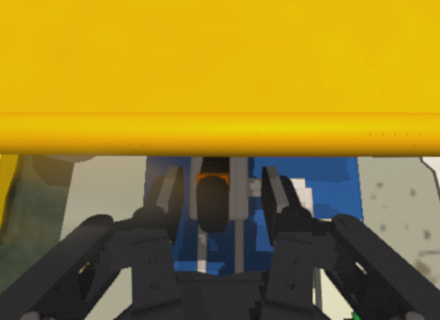

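The view shows the paddle (212,205) centred between the open fingers below the roof lip (row ~150). Shift a little and close.

jog_arm([
  [0, 6, -2, 0, 0],
  [-0.4, 0, 0, 0, 0],
  [-0.7, 0, 0, 0, 0],
  [-1, 0, 0, 0, 0],
  [-1, 0, 0, 0, 0],
  [-1, 0, 0, 0, 0],
  [-1, 0, 0, 0, 0],
], force=50)

```text
time: 23.73
tool_pos: [0.6479, 0.0489, 0.0748]
tcp_rot: [-2.942, -0.083, -0.921]
wrist_force: [-2.1, 9.3, 4.9]
width: 0.168
grip_force: 49.7
```

```bash
python3 st.py
```

```text
t 23.73 q [-1.000e-03  1.000e-01  2.256e+00  3.820e-01  1.930e-01  1.160e+00] gauge pos mm [ 8.7  0.7 74.8] tilt deg 34.8 Z [ 0.571  0.041 -0.82 ] X [ 0.821 -0.009  0.571] F [-2.1  9.3  4.9] w 0.168
```

jog_arm([
  [-1, 0, -1, 0, 0],
  [-1, -3.3, 0, -2.3, 0],
  [-1, -6.6, -0.1, -4.6, 0],
  [-1, -6.6, -0.2, -4.6, 0],
  [-1, -6.6, -0.1, -4.6, 0],
  [-1, -6.6, -0.2, -4.6, 0],
  [-1, -3.3, 0, -2.3, 0],
  [-1, 0, 0, 0, 0],
])

```text
time: 24.4
tool_pos: [0.6078, 0.0468, 0.0748]
tcp_rot: [-2.943, -0.081, -0.924]
wrist_force: [3.6, 6.5, 0.6]
width: 0.166
grip_force: 50.0
```

```bash
python3 st.py;  python3 - <<'E'
from cl import *
C=cam("wrist"); im,D=bot.read_camera("wrist"); P,m=rep(C,im,D); save("w6",im); pickle.dump((C,im,D),open("w6.pkl","wb"))
E
```

```text
t 24.4 q [-0.005  0.025  2.337  0.401  0.186  1.138] gauge pos mm [-31.4   0.6  74.8] tilt deg 34.9 Z [ 0.572  0.04  -0.819] X [ 0.82  -0.01   0.572] F [3.6 6.5 0.6] w 0.166
red 81 p3 [-80.3 -64.5  47.7] med [-75.7 -58.2  50.1] p97 [-61.7 -36.3 133.7]
```

View pics/w6.png

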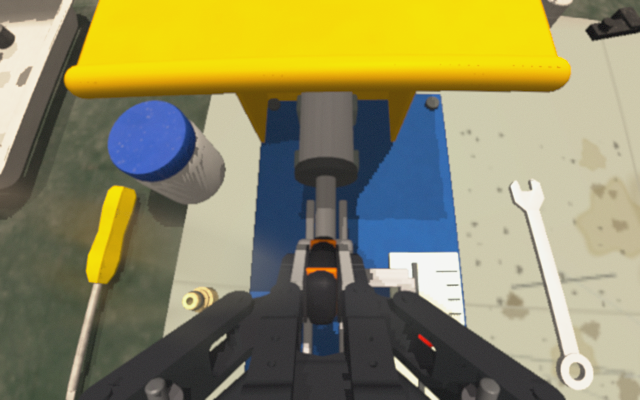

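Pulled about 40 mm; the fingers hide the clip here, so use the fixed cameras.

Run:
```python
from cl import *
ims=[]
for n in("top","scene"):
    C=cam(n); im,D=bot.read_camera(n); print(n); P,m=rep(C,im,D); ims.append(im)
    np.savez(n+"b.npz",im=im,d=D)
save("v7",np.hstack([cv2.resize(ims[0][195:265,310:380],None,fx=5.5,fy=5.5,interpolation=2),cv2.resize(ims[1][200:300,320:420],None,fx=3.85,fy=3.85,interpolation=2)]))
```

```text
top
red 15 p3 [-78.2 -83.3  29.2] med [-74.9 -76.2  46.8] p97 [-69.6 -73.6  49.8]
green 41 p3 [ -90.2 -108.4   11.5] med [-84.8 -98.8  16.8] p97 [-80.  -89.6  20.8]
scene
red 240 p3 [-85.4 -80.7  19.6] med [-81.3 -64.1  35.9] p97 [-74.8 -51.1  50.5]
green 52 p3 [ -93.2 -109.6   14. ] med [ -88.8 -100.1   18. ] p97 [-82.8 -90.8  22.1]
```

View pics/v7.png

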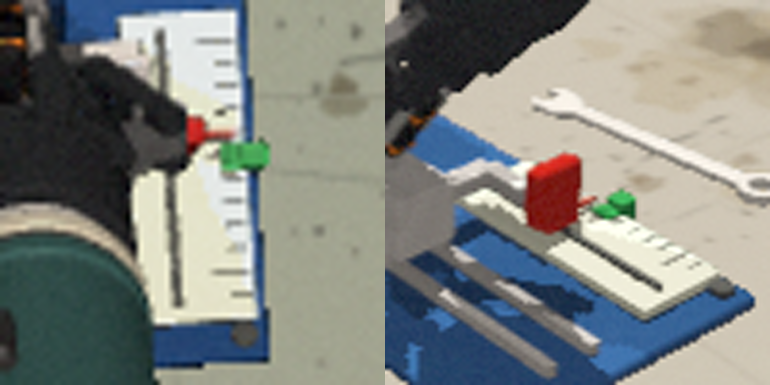

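The crops show the needle ~10 mm short of the clip centre (needle crop row 134, clip 155 at 5.5 px scaling). Pull 9 mm more slowly.

jog_arm([
  [-1, -2.1, 0, -1.4, 0],
  [-1, -2.1, 0, -1.4, 0],
  [-1, -1.6, -0.1, -1.2, 0],
  [-1, -1, 0, -0.7, 0],
  [-1, -0.6, 0, -0.4, 0],
  [-1, 0, 0, 0, 0],
])

```text
time: 25.05
tool_pos: [0.5995, 0.0463, 0.0748]
tcp_rot: [-2.943, -0.081, -0.924]
wrist_force: [4.9, 7.2, -0.8]
width: 0.163
grip_force: 49.8
```

```bash
python3 st.py
python3 - <<'E'
from cl import *
ims=[]
for n in("top","scene"):
    C=cam(n); im,D=bot.read_camera(n); print(n); P,m=rep(C,im,D); ims.append(im)
    if n=="top":
        r=(m["red"])&(P[...,1]<-79)&(P[...,1]>-95)&(P[...,0]<-50)&(P[...,0]>-120); print("needle",np.c_[np.argwhere(r),P[r]].round(1).tolist())
save("v8",np.hstack([cv2.resize(ims[0][195:265,310:380],None,fx=5.5,fy=5.5,interpolation=2),cv2.resize(ims[1][200:300,320:420],None,fx=3.85,fy=3.85,interpolation=2)]))
E
```

```text
t 25.05 q [-0.007  0.009  2.354  0.406  0.186  1.133] gauge pos mm [-39.7   0.6  74.8] tilt deg 34.9 Z [ 0.572  0.04  -0.819] X [ 0.82  -0.01   0.572] F [ 4.9  7.2 -0.8] w 0.163
top
red 19 p3 [-87.2 -90.5  17.9] med [-82.7 -76.   46.6] p97 [-78.  -73.1  48.1]
green 39 p3 [-156.8 -108.4   12.9] med [-85.6 -99.   18.1] p97 [-80.1 -36.2 280.5]
needle [[222.0, 347.0, -82.9, -80.3, 46.0], [222.0, 350.0, -82.2, -89.4, 18.0], [222.0, 351.0, -82.3, -91.8, 17.8], [223.0, 347.0, -85.2, -80.1, 47.6]]
scene
red 242 p3 [-93.  -81.2  19.3] med [-89.5 -64.2  36.4] p97 [-83.4 -51.8  50.7]
green 48 p3 [ -93.  -109.6   12.8] med [ -89.9 -102.    18.5] p97 [-82.9 -89.6  21.7]
```

View pics/v8.png

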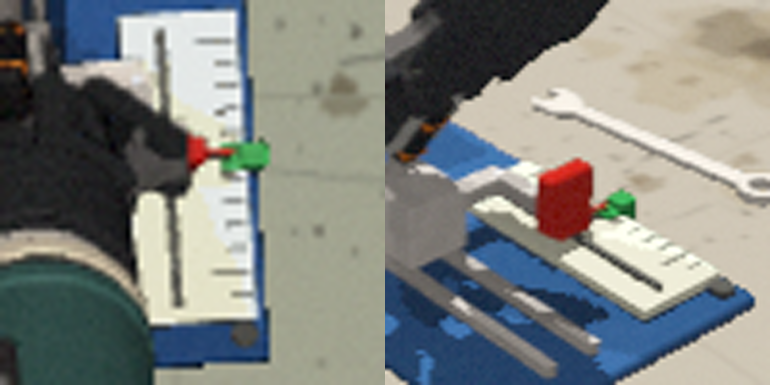

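The needle now nearly lines up with the clip (crop rows 152 vs 156); estimates give about 1 mm remaining. Pull 1.2 mm more and hold over a second.

jog_arm([
  [-1, -0.5, 0, -0.35, 0],
  [-1, -0.5, 0, -0.35, 0],
  [-1, 0, 0, 0, 0],
  [-1, 0, 0, 0, 0],
  [-1, 0, 0, 0, 0],
  [-1, 0, 0, 0, 0],
  [-1, 0, 0, 0, 0],
  [-1, 0, 0, 0, 0],
  [-1, 0, 0, 0, 0],
  [-1, 0, 0, 0, 0],
])

```text
time: 25.98
tool_pos: [0.5984, 0.0462, 0.0748]
tcp_rot: [-2.943, -0.081, -0.924]
wrist_force: [5.4, 7.4, -0.6]
width: 0.162
grip_force: 49.7
```

jog_arm([
  [-1, 0, 0, 0, 0],
  [-1, 0, 0, 0, 0],
  [-1, 0, 0, 0, 0],
  [-1, 0, 0, 0, 0],
  [-1, 0, 0, 0, 0],
  [-1, 0, 0, 0, 0],
  [-1, 0, 0, 0, 0],
])

```text
time: 26.57
tool_pos: [0.5984, 0.0462, 0.0748]
tcp_rot: [-2.943, -0.081, -0.924]
wrist_force: [5.6, 6.6, -1.2]
width: 0.162
grip_force: 49.7
```

```bash
python3 st.py
```

```text
t 26.57 q [-0.007  0.007  2.356  0.406  0.186  1.132] gauge pos mm [-40.8   0.6  74.8] tilt deg 34.9 Z [ 0.572  0.04  -0.819] X [ 0.82  -0.01   0.572] F [ 5.6  6.6 -1.2] w 0.162
```

jog_arm([
  [-1, 3.3, 0, 2.3, 0],
  [-1, 4.9, 0.1, 3.4, 0],
  [-1, 4.9, 0.1, 3.4, 0],
  [-1, 4.9, 0.1, 3.4, 0],
  [-1, 4.9, 0.1, 3.4, 0],
  [-1, 4.9, 0.1, 3.4, 0],
  [-1, 4.9, 0.1, 3.4, 0],
  [-1, 4.1, 0, 2.85, 0],
  [-1, 2, 0, 1.4, 0],
  [-1, 0, 0, 0, 0],
])

```text
time: 27.4
tool_pos: [0.6458, 0.0489, 0.0748]
tcp_rot: [-2.943, -0.081, -0.924]
wrist_force: [2.1, 6.6, 1.7]
width: 0.16
grip_force: 50.4
```

jog_arm([
  [-1, 0.8, 0, 0.55, 0],
  [-1, 0, 0, 0, 0],
])

```text
time: 27.57
tool_pos: [0.6465, 0.0489, 0.0748]
tcp_rot: [-2.943, -0.081, -0.924]
wrist_force: [3.2, 6.4, 1.6]
width: 0.166
grip_force: 50.4
```

```bash
python3 st.py
```

```text
t 27.57 q [-0.     0.097  2.26   0.377  0.19   1.167] gauge pos mm [ 7.3  0.7 74.8] tilt deg 34.9 Z [ 0.572  0.04  -0.819] X [ 0.82  -0.01   0.572] F [3.2 6.4 1.6] w 0.166
```

Creep until the stop takes the load.

jog_arm([
  [-1, 0.8, 0, 0.55, 0],
  [-1, 0, 0, 0, 0],
])

```text
time: 27.73
tool_pos: [0.6474, 0.0489, 0.0748]
tcp_rot: [-2.943, -0.081, -0.924]
wrist_force: [2.2, 5.8, 1.7]
width: 0.158
grip_force: 50.4
```

jog_arm([
  [-1, 0.6, 0, 0.4, 0],
  [-1, 0, 0, 0, 0],
])

```text
time: 27.9
tool_pos: [0.6479, 0.049, 0.0748]
tcp_rot: [-2.943, -0.081, -0.923]
wrist_force: [0.7, 6.0, 2.4]
width: 0.163
grip_force: 50.8
```

jog_arm([
  [-1, 0.6, 0, 0.4, 0],
  [-1, 0, 0, 0, 0],
])

```text
time: 28.07
tool_pos: [0.648, 0.049, 0.0747]
tcp_rot: [-2.943, -0.081, -0.922]
wrist_force: [-4.8, 4.8, 7.2]
width: 0.162
grip_force: 51.9
```

jog_arm([
  [-0.6, 0, 0, 0, 0],
  [-0.3, 0, 0, 0, 0],
  [0, 0, 0, 0, 0],
  [0, 0, 0, 0, 0],
  [0, 0, 0, 0, 0],
  [0, 0, 0, -10, 0],
  [0, 0, -1, -20, 0],
  [0, 0, -1, -20, 0],
  [0, 0, -1, -25, 0],
  [0, 0, -1, -25, 0],
])

```text
time: 28.9
tool_pos: [0.5895, 0.0455, 0.1551]
tcp_rot: [-2.945, -0.078, -0.916]
wrist_force: [-0.3, -0.3, 0.8]
width: 0.497
grip_force: 0.0
```

jog_arm([
  [0, -8, 0, -30, 0],
  [0, -8, 0, -30, 0],
  [0, -8, 0, -30, 0],
  [0, 0, 0, 0, 0],
])

```text
time: 29.23
tool_pos: [0.5194, 0.0384, 0.2207]
tcp_rot: [-2.941, -0.079, -0.93]
wrist_force: [0.9, 0.4, 0.7]
width: 0.502
grip_force: 0.0
```

```bash
python3 st.py
python3 - <<'E'
from cl import *
C=cam("wrist"); im,D=bot.read_camera("wrist"); P,m=rep(C,im,D); save("w9",im)
rq=P[m["red"]&(P[...,2]>46)&(P[...,2]<53)&(P[...,0]<0)&(P[...,0]>-150)]; print("ptr top",len(rq),np.percentile(rq,[3,97],axis=0).round(1))
for n in("top","scene"):
    im,D=bot.read_camera(n); print(n); rep(cam(n),im,D)
E
```

```text
t 29.23 q [-0.033 -0.408  2.37   0.161  0.577  1.377] gauge pos mm [-120.1   -3.1  220.7] tilt deg 35.2 Z [ 0.575  0.039 -0.817] X [ 0.818 -0.011  0.575] F [0.9 0.4 0.7] w 0.502
red 296 p3 [-92.3 -78.5  21.5] med [-86.5 -66.   49. ] p97 [-80.5 -51.2  50.8]
green 123 p3 [ -91.2 -107.6   15.9] med [-86.8 -99.7  19.7] p97 [-80.9 -89.9  21.6]
ptr top 237 [[-90.6 -78.4  46.8]
 [-80.5 -52.1  50.9]]
top
red 75 p3 [-90.6 -79.7  18. ] med [-84.6 -66.2  46.5] p97 [-76.6 -52.6  49.4]
green 36 p3 [ -90.1 -108.3   13.2] med [ -85.5 -100.8   17.7] p97 [-80.  -91.5  21.1]
scene
red 238 p3 [-93.8 -79.1  20.2] med [-90.5 -64.2  36.2] p97 [-84.  -51.9  50.3]
green 44 p3 [ -93.1 -110.1   13.4] med [ -90.  -102.4   18.9] p97 [-83.6 -90.3  22. ]
```

View pics/w9.png

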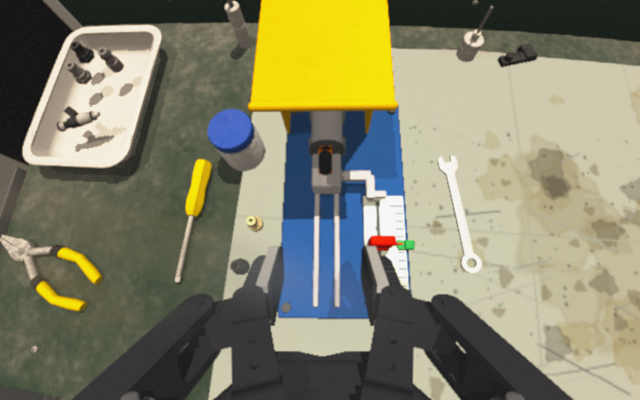

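The slide is home (325,170), the red pointer (382,241) stands level with the green clip (406,244), and everything else is where it was. Handing in.

```bash
python3 -c "
from workcell import bot
print(bot.finish_job())"
```

```text
the job is handed in; nothing more can be done
None
```

The record is taken and the job is handed in at about 29 s: the red pointer stands within about 1 mm of the green clip, the slide was eased home and released, nothing else in view has moved, and the verdict isn't known to me.

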